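Gauge a ferrule and hold it in a ratchet clamp

TASK

Only one of the two aluminium handle ferrules has a bore wide enough for the steel gauge pin on the clamp jig: slide that one over the pin until it sits fully down on the board and let go of it. Then pump the clamp's trigger (squeeze it to the fixed handle, release it, and again) until the sprung jaw pad presses on the ferrule, moving the jaw by the trigger only. Finish while holding the trigger squeezed, so that the pad stays pressed lightly on the ferrule (about 10 N) without ever crushing it, and leave the glass cup, spatula and scoop where they are.

Things in the scene. Friction and masses are not known exactly. Their poses are not given: they have to be found in the camera images.
- clamp: one-hand ratchet clamp jig, fixed to the counter, lying flat on a dark wood board 70 (x) x 290 (y) x 18 mm high. Origin on the counter under the board, 20 mm towards -y of its middle. Own z up; y is the way the jaw advances; handle and trigger stick out side by side on its -x side. Along y from the back: rod tail, housing, pad, gauge pin, fixed jaw.
- housing_top (a point): middle of the top of the dark steel housing (50 x 95 mm, top 56 mm above the counter). A square 10 mm steel rod with a row of ratchet pins slides through it along the clamp's y; its tail sticks out behind by up to 80 mm.
- fixed_jaw (a point): middle of the upper edge of the fixed jaw's face, 60 mm above the counter; a steel plate 44 mm wide (x), 14 mm thick, its face 20 mm beyond the pin's axis
- pin_foot (a point): where the upright steel gauge pin's axis meets the board's top, 18 mm above the counter (clamp frame: 0, 120, 18 mm). The pin is 17.5 mm in diameter and 28 mm tall, tapering to 9 mm over its top 8 mm. A ferrule fully down has its origin at this height and within 2 mm of it sideways.
- handle_grip (a point): middle of the fixed black handle where to hold it (clamp frame: -85, -87, 38 mm). A bar along the clamp's x, x = -15 to -130 mm, 14 mm thick (y = -94 to -80), z = 25 to 51 mm, only the counter below it. To squeeze, put the fingers down from above, closing along the clamp's y: one behind the handle (-y side), the other before the trigger (+y side).
- blade: grey trigger blade, a bar 110 x 12 x 26 mm on the +y side of the handle at the same height. Origin at its pivot (clamp frame: -15, -66, 38 mm). Released, it slants away from the handle; squeezed, it lies parallel to it with 8 mm between, 34 mm over both. Over both, released, at the grip point: 53 mm (56 mm at the edge of a 22 mm finger).
- trigger (a joint): trigger angle: 0 released (a spring returns it), 0.27 rad fully squeezed. About 10 to 12 N at the grip point, 70 mm from the pivot, advances the free jaw; what is squeezed beyond that goes nearly in full to the pad: the lightest grip, 20 N, gives at most 10 to 17 N on the pad, 30 N up to 23 N, and 40 N or more can crush the ferrule (30 N on the pad).
- jaw (a joint): advance of the rod along the clamp's y, m: 0 fully back, 0.1 at most; starts at 0 to 0.04. Each full squeeze pushes it about 21 mm (the first 14 to 21 mm) by the ratchet; on release it stays (8 N of friction). With the wide ferrule on the pin the pad touches at about 0.07 (within 2 mm).
- rod: the sliding rod with the square steel plate at its front end, moving with the jaw; origin on the rod's axis (clamp frame: 0, jaw, 38 mm)
- pad_spring (a joint): how far the sprung pad is pressed back against the rod, m: 0 untouched, stop at 0.012; spring 2 N per mm, so 0.002 is 4 N and 0.005 is 10 N
- pad: the black rubber jaw pad, 32 mm wide (x), 28 mm high, 6 mm thick, on a coil spring at the rod's front; origin 4 mm behind its face
- pad_face (a point): centre of the pad's front face, 38 mm above the counter
- ferrule_wide: aluminium ferrule (plain tube) 36 mm outside, bore 20 mm, 40 mm tall, standing upright; origin at the centre of its underside. The one that fits the pin. 60 g.
- ferrule_narrow: aluminium ferrule of the same outside, 36 mm by 40 mm tall, but bore 12 mm (thick wall): it does not go over the pin. Origin at the centre of its underside. It may stay where it is.
- custard_cup: glass custard cup 86 mm wide, 52 mm tall, a bystander; origin at the centre of its underside
- spatula: green spatula lying on the counter, a bystander
- scoop: aluminium scoop, a cup 62 mm wide and 55 mm tall with a flat handle 100 mm long along its x, a bystander; origin under the middle of the cup

How it is judged:
By the outcome, as a careful person would: the job done as asked, in the order asked, and still so for the second after the job is handed in, while the arm keeps its last pose, push and grip.
It also fails if it takes over 51 s, if anything falls off the work surface, if the arm or the gripper's body presses on something with over 40 N, if the wrist force passes 120 N, or if a joint passes its speed limit or range.

ROBOT

A 6-joint arm with a two-finger parallel gripper is mounted at the origin on the work surface. World frame = base frame: x ahead of the robot, y to its left, z up, the work surface at z = 0. Lengths are in mm, angles in rad, forces in N, time in s.
With the tool pointing down it reaches from about 350 to 875 mm from the base axis. Payload 4.2 kg.
Tool frame: the origin (TCP) lies between the finger pads; the fingertips stand 25 mm ahead of it and the grasp point (between the pads) lies 6 mm ahead of it; z points along the fingers, y is the line along which they close (so a half turn about z gives the same grasp; the last joint's range is limited). The gripper opens to 85 mm and grips with 20 to 120 N. Pads are 22 mm wide; open, the fingers measure 114 mm over their backs; the gripper's body (76 mm by 85 mm) begins 54 mm behind the grasp point. The pads swing forward as they close: fully open they stand 13 mm farther back than shut.
Start: joints at [1.499, 0.385, 0.008, 0, -1.194, -0.259], TCP at [202.967, 591.104, 256.312] pointing down, gripper open.
Joint ranges: [-3.14, 3.14], [-1.21, 2.06], [-1.07, 1.41], [-3.16, 2.05], [-2.99, -0.16], [-3.1, 3.1]. Speed limits (rad/s): [2.79, 2.79, 3.14, 3.14, 3.14, 3.14].

INTERFACE

Orientations are given as a unit quaternion [x, y, z, w].
In Python, from bench import arm gives the robot as it stands.
- The arm moves only by the shell command python3 -m pendant 'ROWS'. ROWS is JSON, a list of rows, each a list of 7 numbers: the shift along the tool's x, y, z in m, then the turn, a rotation vector about the tool's x, y, z in degrees, then the finger opening in m, from 0 to 0.0854. In form: [[x, y, z, wx, wy, wz, fingers], ...]. A call has 1 to 12 rows; each row shifts and turns the commanded pose from where the row before left it, along the tool's axes as they then stand; what a row does not reach is not made up. A row lasts 1/10 s, in which the tool goes at most 50 mm and 8.59 degrees, less where a joint would pass 70% of its speed; a pose out of reach is approached as far as the arm can. A call is refused whole if a number of a shift passes 0.05 or a number of a turn 8.59, either way. A call with a gripper value outside its range is refused whole. The fingers move at their own pace and stop on an object; the grip force is fixed at half the most. Time passes only in rows, so rows that do not move let the fingers close. It gives the time, the measured TCP pose, the force, the opening and the grip force at its end, in the units of the state.
- arm.read_state(): the state, without advancing time (a new reading comes with each control period).
- arm.get_image(name): name is "scene" or "top"; returns a dict with "image" (400x640x3 uint8, red, green, blue), "fx", "fy", "cx", "cy" (pixels), "k1" (the pictures are not rectified: a ray, as slopes to the right and down, at radius r is drawn at 1 + k1 r^2 times it, then the intrinsics apply), "xyz" and "rotation" of the camera in the world. Camera axes: x right, y down, z forward; pixel columns grow to the right and rows downward; lengths in mm; the calibration is good to about 2 mm. A picture is of the moment at which its call begins. There is no depth.
- arm.job_done(): hands the job in; it is judged then, once.
The state is a dict: "clock": time; "joints": joint angles; "joint_vel": joint speeds; "joint_efforts": joint torques, N m; "position": TCP position; "ee_rot": TCP orientation; "contact_force": force on the tool from outside, world axes, zero at the start; "wrist_torque": the same for the moment, N m; "gripper_width": finger opening in mm; "grasp_force": force on a finger pad.
Only numpy, scipy, OpenCV 4.12 (cv2) and the standard library are available. Lean on these libraries where they do the work, as an engineer would, in place of code of your own. Each camera call takes 0.05 s, during which the arm holds its last target. There are 200 camera calls.

## Working session

There is one attempt and no reset: what is moved stays moved. The work goes in short steps, Python scripts to look and compute and a shell command to move; the robot and the scene stay as the last step left them, time stands still between calls to the robot, and variables do not carry over. Pictures are saved under pics/ and viewed, at most 10 in all, crops included, and the job is handed in when it is done.

```bash
mkdir -p pics; ls; python3 - <<'E'
from bench import arm
import cv2
s=arm.read_state();print({k:s[k] for k in('clock','position','ee_rot','gripper_width','contact_force')})
for n in('scene','top'):
    d=arm.get_image(n);cv2.imwrite(f'pics/{n}0.png',d['image'][:,:,::-1]);print({k:d[k] for k in d if k!='image'})
E
```

```text
pics
{'clock': 0.0, 'position': array([202.79803848, 590.62245047, 255.22888151]), 'ee_rot': array([ 9.86340043e-01, -1.64718328e-01, -1.20625953e-04,  1.08539894e-03]), 'gripper_width': 85.41096080664659, 'contact_force': array([0.15008806, 0.18818759, 0.6981804 ])}
{'fx': 397.7492638437525, 'fy': 397.7492638437525, 'cx': 316.08213865038925, 'cy': 203.47756338355657, 'k1': -0.06540451223654674, 'xyz': array([1251.977843  ,  449.40537313,  671.8729771 ]), 'rotation': array([ 0.42485386,  0.78975692, -0.38973229, -0.20950406])}
{'fx': 460.3600813357077, 'fy': 460.3600813357077, 'cx': 320.61146835769415, 'cy': 199.21715001230174, 'k1': -0.1015240889124599, 'xyz': array([ 528.72250329,   17.87326443, 1175.02477113]), 'rotation': array([ 0.71688257, -0.69565872,  0.03852929, -0.02556986])}
```

View pics/top0.png

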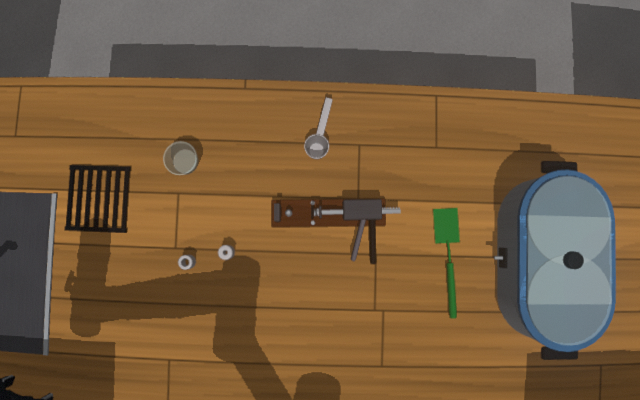

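View pics/scene0.png

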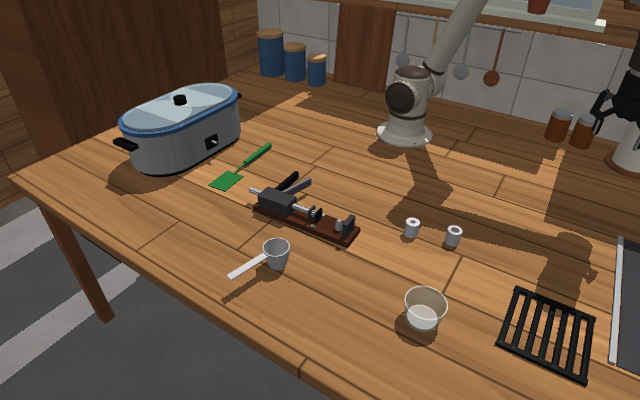

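The top view shows ferrules at about (186,262), which looks wider-bored, and (225,252). The board spans x 272–386 at y≈211, with the pin at (289,212) and the handle and trigger pointing down at (373,245) and (358,240). The scene view shows ferrules at (412,228) and (454,236), and the pin at (339,227).

```bash
cat > h.py <<'E'
import numpy as np,cv2
from scipy.spatial.transform import Rotation as R
from bench import arm
def K(d): return np.array([[d['fx'],0,d['cx']],[0,d['fy'],d['cy']],[0,0,1.]]),np.array([d['k1'],0,0,0,0])
def ray(d,uv):
    k,D=K(d);p=cv2.undistortPoints(np.array(uv,float).reshape(-1,1,2),k,D)[:,0]
    return R.from_quat(d['rotation']).apply(np.c_[p,np.ones(len(p))])
def plane(d,uv,z):
    r=ray(d,uv);return d['xyz']+r*((z-d['xyz'][2])/r[:,2])[:,None]
def proj(d,P):
    k,D=K(d);q=R.from_quat(d['rotation']).inv();return cv2.projectPoints(np.array(P,float).reshape(-1,1,3),q.as_rotvec(),-q.apply(d['xyz']),k,D)[0][:,0]
def crop(im,x,y,w,h,s): return cv2.resize(im[y:y+h,x:x+w],None,fx=s,fy=s,interpolation=cv2.INTER_CUBIC)[:,:,::-1]
E
python3 - <<'E'
from h import *
t=arm.get_image('top');s=arm.get_image('scene')
a=crop(t['image'],265,190,140,80,5);b=crop(t['image'],165,235,80,40,5);c=crop(s['image'],390,205,80,40,5)
cv2.imwrite('pics/c1.png',np.vstack([np.hstack([b,c])[:, :700],a[:, :700]])) if 0 else cv2.imwrite('pics/c1.png',np.vstack([np.hstack([b,c]),np.hstack([a,np.zeros((400,100,3),np.uint8)])]))
# ferrules: bright low-saturation
hsv=cv2.cvtColor(t['image'],cv2.COLOR_RGB2HSV)
m=((hsv[...,1]<70)&(hsv[...,2]>60)).astype(np.uint8)
m[:235]=0;m[280:]=0;m[:,:165]=0;m[:,245:]=0
for cn in cv2.findContours(m,cv2.RETR_EXTERNAL,2)[0]:
    (u,v),r=cv2.minEnclosingCircle(cn)
    if r>3: print('ferr',u,v,r,plane(t,[(u,v)],35)[0].round(1),cv2.contourArea(cn))
# board: reddish dark
m=((hsv[...,2]<115)&(hsv[...,0]<12)&(hsv[...,1]>120)).astype(np.uint8);m[:185]=0;m[240:]=0;m[:,:260]=0;m[:,400:]=0
pts=cv2.findNonZero(cv2.morphologyEx(m,cv2.MORPH_OPEN,np.ones((3,3))))
box=cv2.boxPoints(cv2.minAreaRect(pts));print('board',box.round(1),plane(t,box,18).round(1))
E
```

```text
ferr 186.38235473632812 262.0 8.617745399475098 [466.9 325.2  35. ] 185.0
ferr 225.5 251.875 8.125100135803223 [495.1 229.1  35. ] 176.5Traceback (most recent call last):
  File "<stdin>", line 15, in <module>
cv2.error: OpenCV(4.12.0) /io/opencv/modules/imgproc/src/convhull.cpp:143: error: (-215:Assertion failed) total >= 0 && (depth == CV_32F || depth == CV_32S) in function 'convexHull'
```

View pics/c1.png

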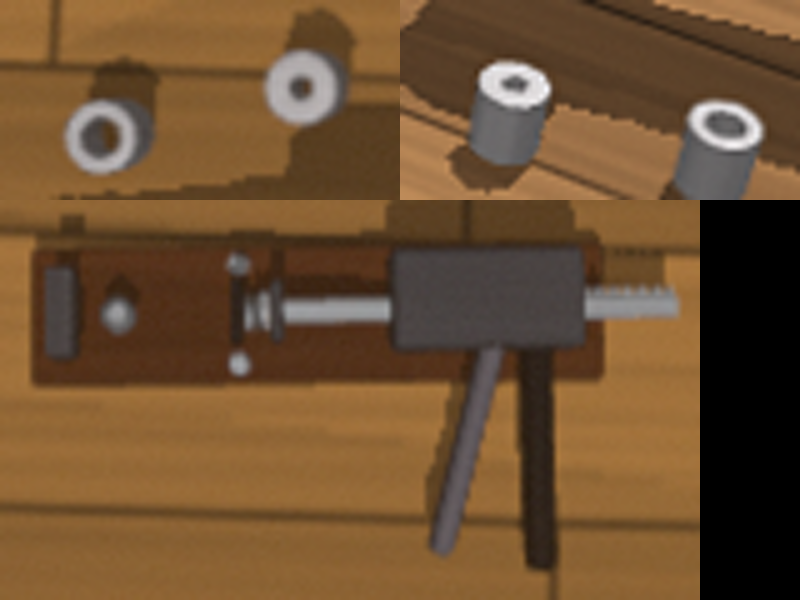

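```bash
python3 - <<'E'
from h import *
t=arm.get_image('top');s=arm.get_image('scene')
def blobs(d,x0,y0,x1,y1,f,z,amin=6):
    im=cv2.resize(d['image'][y0:y1,x0:x1],None,fx=8,fy=8,interpolation=cv2.INTER_CUBIC)
    h=cv2.cvtColor(im,cv2.COLOR_RGB2HSV).astype(int);m=f(h).astype(np.uint8)
    for c in cv2.findContours(m,cv2.RETR_EXTERNAL,cv2.CHAIN_APPROX_NONE)[0]:
        if cv2.contourArea(c)>amin*64:
            (u,v),(a,b),an=cv2.minAreaRect(c);M=cv2.moments(c);q=np.array([[M['m10']/M['m00'],M['m01']/M['m00']],[u,v]])
            q=(q+.5)/8-.5+[x0,y0]
            print(q.round(2).tolist(),'size',round(a/8,1),round(b/8,1),round(an,1),plane(d,q,z).round(1).tolist())
            box=(cv2.boxPoints(((u,v),(a,b),an))+.5)/8-.5+[x0,y0]
            if amin>500: print(plane(d,box,z).round(1).tolist())
print('rings top');blobs(t,165,235,245,275,lambda h:(h[...,1]<60)&(h[...,2]>130),40)
print('rings scene');blobs(s,390,205,475,260,lambda h:(h[...,1]<60)&(h[...,2]>170),40)
print('pin top');blobs(t,280,202,300,222,lambda h:(h[...,1]<110)&(h[...,2]>70),36)
print('px board',cv2.cvtColor(t['image'],cv2.COLOR_RGB2HSV)[[222,222,205],[300,350,330]])
print('board');blobs(t,262,190,400,236,lambda h:~((h[...,2]>105)&(h[...,1]>90)),18,600)
print('handle');blobs(t,340,190,405,270,lambda h:(h[...,2]<62),45)
print('blade+others');blobs(t,340,222,380,270,lambda h:(h[...,1]<90)&(h[...,2]>60),51)
print('pin scene');blobs(s,325,210,350,240,lambda h:(h[...,1]<90)&(h[...,2]>80),36)
E
```

```text
rings top
[[184.65, 262.06], [184.62, 262.06]] size 14.3 13.9 86.6 [[466.8, 328.2, 40.0], [466.8, 328.3, 40.0]]
[[224.69, 252.14], [224.66, 252.22]] size 14.1 14.2 45.0 [[494.6, 230.1, 40.0], [494.4, 230.2, 40.0]]
rings scene
[[454.71, 229.61], [454.62, 229.69]] size 9.2 14.1 90.0 [[466.2, 332.7, 40.0], [466.6, 332.6, 40.0]]
[[412.49, 221.47], [412.54, 221.52]] size 14.0 8.5 7.1 [[494.0, 234.4, 40.0], [494.1, 234.6, 40.0]]
pin top
[[288.17, 212.69], [288.14, 212.62]] size 7.7 7.1 41.2 [[596.6, 77.8, 36.0], [596.8, 77.9, 36.0]]
px board [[ 12 172  83]
 [ 12 172  83]
 [ 13 169  65]]
board
[[332.79, 210.34], [330.5, 212.5]] size 45.9 137.9 90.0 [[607.1, -33.3, 18.0], [601.4, -27.7, 18.0]]
[[654.1, 148.1, 18.0], [665.1, -201.7, 18.0], [548.7, -203.4, 18.0], [538.6, 143.4, 18.0]]
handle
[[358.69, 222.1], [358.68, 222.49]] size 3.2 7.2 1.4 [[578.2, -96.7, 45.0], [577.2, -96.7, 45.0]]
[[371.97, 239.69], [370.5, 240.75]] size 44.9 10.4 90.0 [[535.9, -130.4, 45.0], [533.2, -126.8, 45.0]]
[[343.19, 216.45], [343.21, 216.47]] size 6.6 2.2 80.3 [[590.9, -58.1, 45.0], [590.9, -58.2, 45.0]]
[[351.54, 201.13], [355.29, 199.65]] size 11.1 35.3 70.6 [[629.4, -77.8, 45.0], [633.4, -87.0, 45.0]]
blade+others
[[357.42, 240.64], [357.3, 240.66]] size 5.4 40.7 14.3 [[532.6, -94.0, 51.0], [532.5, -93.7, 51.0]]
pin scene
[[338.11, 224.28], [338.63, 224.39]] size 7.0 11.7 2.0 [[600.4, 83.7, 36.0], [600.0, 85.0, 36.0]]
```

```bash
python3 - <<'E'
from h import *
t=arm.get_image('top')
P=plane(t,[(271.6,200),(385.6,199.6),(385.6,226),(271.6,227)],18);print(P.round(1))
v=(P[0]-P[1]+P[3]-P[2])[:2];print('yaw',np.degrees(np.arctan2(-v[0],v[1])))
c=P.mean(0);print('mid',c)
h=plane(t,[(265+535/5,190+150/5),(265+541/5,190+365/5)],51);v=(h[0]-h[1])[:2];print('handle yaw',np.degrees(np.arctan2(v[1],v[0])),h)
E
python3 -m pendant '[[0,0,0,0,0,7.9,0.0854],[0,0,0,0,0,7.9,0.0854],[0,0,0,0,0,7.9,0.0854],[0,0,0,0,0,7.9,0.0854],[0,0,0,0,0,7.9,0.0854],[0,0,0,0,0,7.9,0.0854],[0,0,0,0,0,7.9,0.0854],[0,0,0,0,0,7.9,0.0854],[0,0,0,0,0,7.9,0.0854]]'
```

```text
[[ 628.4  121.7   18. ]
 [ 638.4 -166.6   18. ]
 [ 571.5 -167.8   18. ]
 [ 560.5  119.1   18. ]]
yaw 2.0839723110011317
mid [599.6987732  -23.41255973  18.        ]
handle yaw 2.8171548591758553 [[ 584.01185719 -128.66935303   51.        ]
 [ 479.32023596 -133.82104856   51.        ]]
clock: 1.25
position: [203.0, 591.1, 256.3]
ee_rot: [-0.705, 0.709, -0.0, -0.0]
contact_force: [1.4, -0.2, 0.3]
gripper_width: 84.9
grasp_force: 0.0
```

```bash
python3 -m pendant '[[0.029,-0.0293,0.014,0,0,-0.3,0.0854],[0.029,-0.0293,0.014,0,0,-0.3,0.0854],[0.029,-0.0293,0.014,0,0,-0.3,0.0854],[0.029,-0.0293,0.014,0,0,-0.3,0.0854],[0.029,-0.0293,0.014,0,0,-0.3,0.0854],[0.029,-0.0293,0.014,0,0,-0.3,0.0854],[0.029,-0.0293,0.014,0,0,-0.3,0.0854],[0.029,-0.0293,0.014,0,0,-0.3,0.0854],[0.029,-0.0293,0.014,0,0,-0.3,0.0854],[0,0,0,0,0,0,0.0854],[0,0,0,0,0,0,0.0854]]'; python3 -c "
from h import *
s=arm.read_state();print(s['position'],R.from_quat(s['ee_rot']).as_matrix())"
```

```text
clock: 2.35
position: [472.4, 334.5, 129.9]
ee_rot: [0.722, -0.691, 0.0, 0.0]
contact_force: [0.1, 1.2, -0.2]
gripper_width: 85.8
grasp_force: 0.0
[472.43897664 334.53696389 129.85534593] [[ 4.39321534e-02 -9.99034390e-01 -5.03570488e-04]
 [-9.99034281e-01 -4.39317913e-02 -7.08901727e-04]
 [ 6.86094451e-04  5.34227760e-04 -9.99999622e-01]]
```

```bash
python3 -m pendant '[[0.0038,0.006,0.03,0,0,0,0.0854],[0,0,0.036,0,0,0,0.0854],[0,0,0.03,0,0,0,0.0854],[0,0,0,0,0,0,0.05],[0,0,0,0,0,0,0.03],[0,0,0,0,0,0,0.03],[0,0,0,0,0,0,0.03],[0,0,0,0,0,0,0.03]]'
```

```text
clock: 3.15
position: [466.9, 333.0, 36.9]
ee_rot: [0.724, -0.69, -0.0, -0.003]
contact_force: [-0.9, 1.4, 6.2]
gripper_width: 35.2
grasp_force: 59.7
```

```bash
python3 -m pendant '[[0,0,-0.035,0,0,0,0.03],[0,0,-0.035,0,0,0,0.03],[0,0,0,0,0,0,0.03],[0,0,0,0,0,0,0.03]]'; python3 - <<'E'
from h import *
s=arm.read_state();print(s['position'],s['ee_rot'],s['contact_force'],s['gripper_width'])
t=arm.get_image('top');d=arm.get_image('scene')
cv2.imwrite('pics/g1.png',np.hstack([crop(t['image'],150,225,80,80,5),crop(d['image'],420,160,80,80,5)]))
E
```

```text
clock: 3.55
position: [466.1, 331.7, 105.8]
ee_rot: [0.723, -0.691, -0.0, -0.002]
contact_force: [-0.1, 0.2, -1.4]
gripper_width: 35.0
grasp_force: 60.1
[466.13145158 331.70781432 105.7663033 ] [ 7.23102573e-01 -6.90738892e-01 -3.40611959e-04 -1.52848704e-03] [-0.06019397  0.21869657 -1.39184402] 35.00640393823522
```

View pics/g1.png

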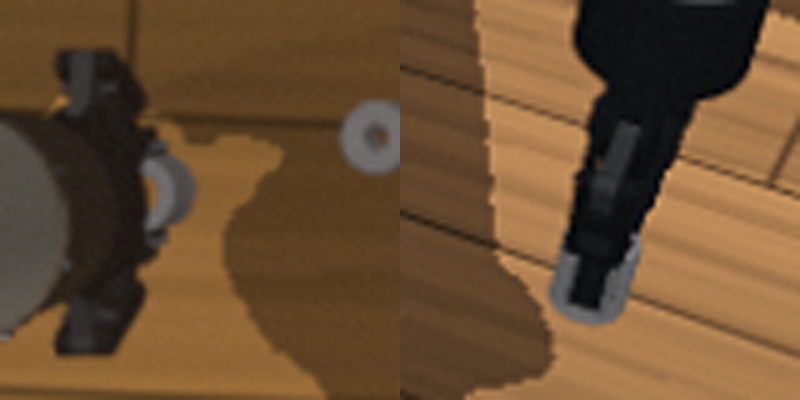

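The picture shows the wide ferrule held between the pads: top view, ring's right edge at crop (194,190); scene view, ferrule at crop (592,285), centred on the finger.

```bash
python3 -m pendant '[[0.0366,-0.017,0,0,0,0,0.03],[0.0366,-0.017,0,0,0,0,0.03],[0.0366,-0.017,0,0,0,0,0.03],[0.0366,-0.017,0,0,0,0,0.03],[0.0366,-0.017,0,0,0,0,0.03],[0.0366,-0.017,0,0,0,0,0.03],[0.0366,-0.017,0,0,0,0,0.03],[0,0,0,0,0,0,0.03],[0,0,0,0,0,0,0.03],[0,0,0,0,0,0,0.03]]'; python3 - <<'E'
from h import *
for i in range(2):
    t=arm.get_image('top');d=arm.get_image('scene')
    s=arm.read_state();print(s['position'],s['ee_rot'],s['contact_force'],s['gripper_width'])
cv2.imwrite('pics/p1.png',np.hstack([crop(t['image'],250,170,80,80,5),crop(d['image'],300,165,80,80,5)]))
p=s['position'];ax=R.from_quat(s['ee_rot']).as_matrix()[:,2];print(ax)
print('expected ferrule bottom centre px',proj(d,[p+ax*36.9]),'z',p[2]-36.9)
E
```

```text
clock: 4.65
position: [595.9, 81.3, 103.3]
ee_rot: [0.723, -0.69, -0.001, 0.001]
contact_force: [0.1, 0.5, -1.1]
gripper_width: 35.1
grasp_force: 60.1
[596.06312759  81.96888618 103.90518296] [ 7.23802419e-01 -6.90007114e-01 -2.51043703e-04  4.21265500e-04] [ 0.25521756 -0.34758462 -0.70920539] 34.89050065179293
[596.30859714  82.03394348 104.28388662] [ 7.23853990e-01 -6.89953182e-01 -6.09341277e-05  6.65260352e-05] [ 0.07375979  0.53760371 -0.84514112] 35.07308192066287
[-1.80014522e-04 -1.22268815e-05 -9.99999984e-01]
expected ferrule bottom centre px [[338.81952657 213.24665815]] z 67.38388662109102
```

View pics/p1.png

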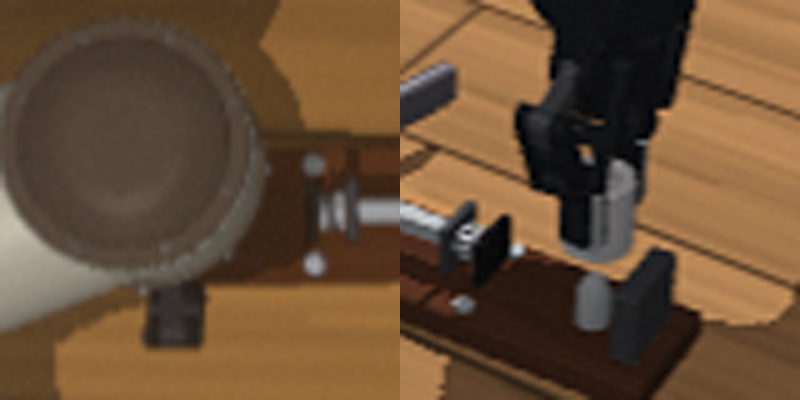

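In the scene crop the ferrule's bottom edge is centred at about (597,260). The pin is directly below it, spanning u 577–612 with its bottom at v≈330. I'll measure the offset between them in this one view.

```bash
python3 - <<'E'
from h import *
d=arm.get_image('scene');s=arm.read_state();p=s['position']
x0,y0=325,190
im=cv2.resize(d['image'][y0:245,x0:360],None,fx=8,fy=8,interpolation=cv2.INTER_CUBIC)
h=cv2.cvtColor(im,cv2.COLOR_RGB2HSV).astype(int)
m=((h[...,1]<70)&(h[...,2]>72)).astype(np.uint8)
for c in cv2.findContours(m,cv2.RETR_EXTERNAL,cv2.CHAIN_APPROX_NONE)[0]:
    if cv2.contourArea(c)<900: continue
    q=(c[:,0]+.5)/8-.5+[x0,y0]; print('bbox',q.min(0),q.max(0))
    for lo in (0,):
        for v in np.linspace(q[:,1].min()+2,q[:,1].max()-1,6):
            r=q[abs(q[:,1]-v)<.1][:,0]; 
            if len(r): print('  v',v.round(1),r.min().round(2),r.max().round(2))
away=p[:2]-d['xyz'][:2];away/=np.linalg.norm(away)
g=lambda uv,z,r: plane(d,[uv],z)[0,:2]+r*away
for dxy in [(0,0)]:
    print('axis px at z 18,38,46:',proj(d,[[p[0],p[1],z] for z in(18,38,46)]).round(2).tolist())
    f=np.r_[p[:2]-8.75*away,18];print('front foot rim if aligned',proj(d,[f]).round(2)); f=np.r_[p[:2]-18*away,p[2]-36.9];print('front ferrule rim exp',proj(d,[f]).round(2))
    print('away',away)
E
```

```text
bbox [334.9375 218.9375] [341.0625 230.3125]
  v 220.9 335.94 340.56
  v 222.6 335.06 341.06
  v 224.3 335.19 341.06
  v 226.0 335.06 340.94
  v 227.6 335.06 340.94
  v 229.3 335.31 340.44
bbox [331.6875 196.4375] [346.8125 217.0625]
  v 198.4 341.31 346.19
  v 202.0 341.06 346.44
  v 205.5 338.31 346.69
  v 209.0 338.19 346.31
  v 212.5 331.81 345.69
  v 216.1 334.56 343.06
axis px at z 18,38,46: [[338.09, 228.65], [338.36, 222.53], [338.47, 220.04]]
front foot rim if aligned [[337.99 230.97]]
front ferrule rim exp [[338.57 217.96]]
away [-0.87232857 -0.4889201 ]
```

Aligned to within about 0.5 mm. Descending.

```bash
python3 -m pendant '[[0,0,0.015,0,0,0,0.03],[0,0,0.008,0,0,0,0.03],[0,0,0.006,0,0,0,0.03],[0,0,0.005,0,0,0,0.03],[0,0,0,0,0,0,0.03]]'
```

```text
clock: 5.4
position: [596.6, 81.2, 69.7]
ee_rot: [0.723, -0.691, -0.0, 0.0]
contact_force: [-0.4, 0.4, -0.7]
gripper_width: 35.1
grasp_force: 60.1
```

```bash
python3 -m pendant '[[0,0,0.006,0,0,0,0.03],[0,0,0.005,0,0,0,0.03],[0,0,0.002,0,0,0,0.03],[0,0,0,0,0,0,0.03]]'
```

```text
clock: 5.8
position: [596.8, 81.1, 57.0]
ee_rot: [0.723, -0.691, -0.0, -0.0]
contact_force: [0.4, 1.1, -1.1]
gripper_width: 34.9
grasp_force: 60.1
```

```bash
python3 -m pendant '[[0,0,0.001,0,0,0,0.03],[0,0,0.001,0,0,0,0.03],[0,0,0.001,0,0,0,0.03],[0,0,0,0,0,0,0.03]]'
```

```text
clock: 6.2
position: [596.9, 81.0, 54.9]
ee_rot: [0.723, -0.69, 0.0, -0.0]
contact_force: [0.1, 1.1, 3.7]
gripper_width: 34.7
grasp_force: 60.4
```

```bash
python3 -m pendant '[[0,0,0,0,0,0,0.045],[0,0,0,0,0,0,0.06],[0,0,0,0,0,0,0.06],[0,0,-0.01,0,0,0,0.07],[0,0,-0.03,0,0,0,0.085],[0,0,-0.045,0,0,0,0.085],[0,0,-0.045,0,0,0,0.085],[0,0,0,0,0,0,0.085]]'; python3 - <<'E'
from h import *
t=arm.get_image('top');d=arm.get_image('scene')
s=arm.read_state();print(s['position'],s['ee_rot'],s['contact_force'],s['gripper_width'])
cv2.imwrite('pics/r1.png',np.hstack([crop(t['image'],250,170,80,80,5),crop(d['image'],300,180,80,80,5)]))
E
```

```text
clock: 7.0
position: [600.6, 81.8, 192.8]
ee_rot: [0.724, -0.69, 0.004, -0.007]
contact_force: [0.2, 0.3, 0.0]
gripper_width: 85.1
grasp_force: 0.0
[597.11978896  81.16547744 186.52321352] [ 7.23192279e-01 -6.90643811e-01  7.01463559e-04 -1.88723560e-03] [ 0.19217296  0.12126322 -0.12989428] 84.82025721562111
```

View pics/r1.png

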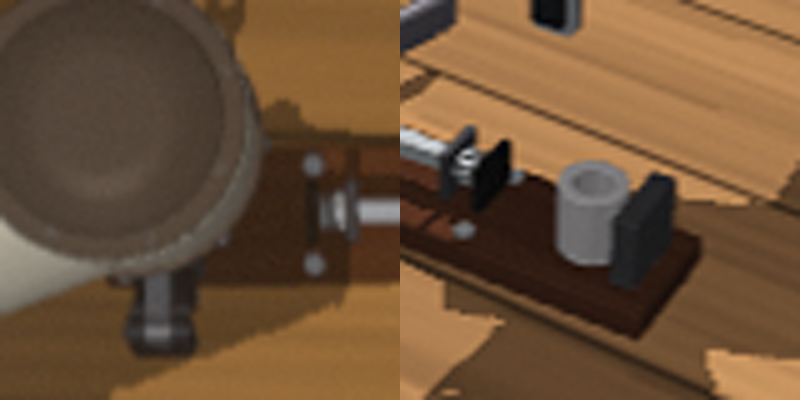

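The ferrule sits fully down on the pin (scene crop (593,210)), with its top rim level with the jaw's edge. Next I turn 90° and go above the handle.

```bash
python3 -m pendant '[[0,0,0,0,0,-8.18,0.085],[0,0,0,0,0,-8.18,0.085],[0,0,0,0,0,-8.18,0.085],[0,0,0,0,0,-8.18,0.085],[0,0,0,0,0,-8.18,0.085],[0,0,0,0,0,-8.18,0.085],[0,0,0,0,0,-8.18,0.085],[0,0,0,0,0,-8.18,0.085],[0,0,0,0,0,-8.18,0.085],[0,0,0,0,0,-8.18,0.085],[0,0,0,0,0,-8.18,0.085],[0,0,0,0,0,0,0.085]]' ; python3 -m pendant '[[-0.0171,0.0372,0.01,0,0,0,0.085],[-0.0171,0.0372,0.01,0,0,0,0.085],[-0.0171,0.0372,0.01,0,0,0,0.085],[-0.0171,0.0372,0.01,0,0,0,0.085],[-0.0171,0.0372,0.01,0,0,0,0.085],[0,0,0,0,0,0,0.085],[0,0,0,0,0,0,0.085],[0,0,0,0,0,0,0.085]]'; python3 - <<'E'
from h import *
t=arm.get_image('top');d=arm.get_image('scene')
s=arm.read_state();M=R.from_quat(s['ee_rot']).as_matrix();print(s['position'],s['joints'],np.degrees(np.arctan2(M[1,0],M[0,0])),M[2])
def front(p,r=0): return
# pad gap in top image
im=cv2.resize(t['image'][200:224,280:325],None,fx=16,fy=16,interpolation=cv2.INTER_CUBIC);cv2.imwrite('pics/q1.png',im[:,:,::-1])
E
```

```text
clock: 8.3
position: [595.9, 80.7, 182.9]
ee_rot: [1.0, 0.023, -0.002, 0.0]
contact_force: [-0.7, 0.2, -0.3]
gripper_width: 85.3
grasp_force: 0.0
clock: 9.1
position: [520.3, -108.4, 134.3]
ee_rot: [1.0, 0.022, 0.0, 0.0]
contact_force: [-0.1, 0.3, 0.9]
gripper_width: 85.2
grasp_force: 0.0
[ 520.48429424 -107.90955162  134.47874221] [ 1.00943381e-01  3.51806257e-01 -3.85992776e-01  5.21007104e-05
 -8.32328039e-01  1.51622435e+00] 2.658894301327482 [ 6.70360291e-04  1.99019462e-06 -9.99999775e-01]
```

View pics/q1.png

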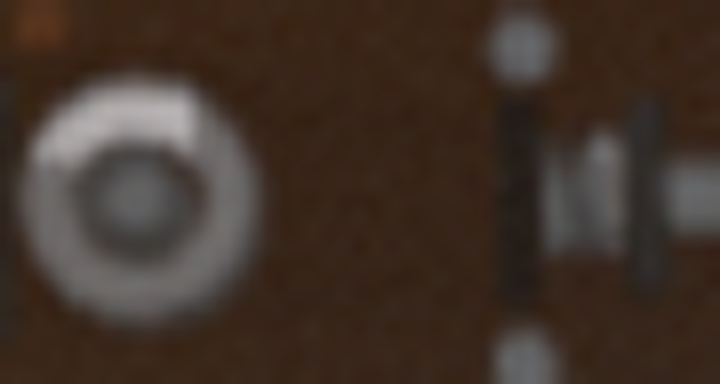

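```bash
python3 -m pendant '[[0,0,0.03,0,0,0,0.085],[0,0,0.03,0,0,0,0.085],[0,0,0.03,0,0,0,0.085],[0,0,0,0,0,0,0.075],[0,0,0,0,0,0,0.066],[0,0,0,0,0,0,0.06],[0,0,0,0,0,0,0.06]]'; python3 - <<'E'
from h import *
d=arm.get_image('scene');t=arm.get_image('top');s=arm.read_state();print(s['position'],s['contact_force'],s['gripper_width'],s['grasp_force'])
cv2.imwrite('pics/s1.png',np.hstack([crop(t['image'],320,190,80,80,5),crop(d['image'],245,155,80,80,5)]))
E
```

```text
clock: 9.9
position: [521.0, -108.5, 46.0]
ee_rot: [1.0, 0.023, 0.002, -0.0]
contact_force: [-0.9, -0.6, -0.6]
gripper_width: 59.9
grasp_force: 0.0
[ 520.58101582 -108.64665957   45.62316202] [-0.11391035  0.41266231  0.66749877] 59.79189879622938 0.0
```

View pics/s1.png

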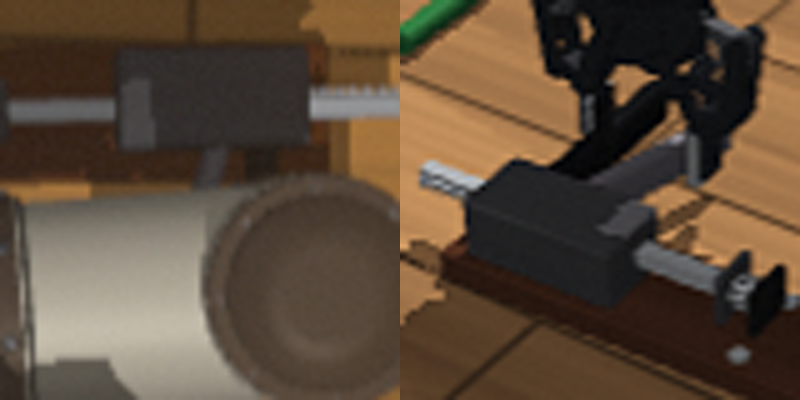

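Both fingers straddle the handle and trigger, and are clear of each (scene crop (590,120) and (695,150)). First squeeze now: with the gap at ~36 mm it can't reach the ferrule.

```bash
cat > gap.py <<'E'
from h import *
def prof(t):
    im=t['image'].astype(float)
    a=cv2.cvtColor(t['image'],cv2.COLOR_RGB2HSV)[:,285:335].astype(int)
    # clear rows off the rod axis: pad/plate visible, spring not
    for v in (208,209,215,216): print(v,'rb',' '.join(f'{x:.0f}' for x in (im[v,285:335,0]-im[v,285:335,2])))
    print('V  ',' '.join(str(x) for x in a[209,:,2]))
E
python3 -c "
from gap import *
prof(arm.get_image('top'))"
python3 -m pendant '[[0,0.0022,0.0015,0,0,0,0.055],[0,0.0022,0,0,0,0,0.050],[0,0.0022,0,0,0,0,0.045],[0,0.0022,0,0,0,0,0.040],[0,0.0022,0,0,0,0,0.036],[0,0,0,0,0,0,0.034],[0,0,0,0,0,0,0.034]]'
python3 -c "
from gap import *
prof(arm.get_image('top'));s=arm.read_state();print(s['position'],s['contact_force'],s['gripper_width'],s['grasp_force'])"
```

```text
208 rb 5 5 6 7 6 4 5 4 7 12 22 30 33 30 31 29 28 30 31 31 30 31 31 32 29 28 22 11 15 20 22 16 10 14 9 8 17 31 34 29 34 31 30 33 34 31 30 32 30 31
209 rb 6 7 6 4 6 9 8 6 4 4 16 29 32 34 34 36 31 32 31 28 31 35 31 32 32 30 15 14 7 12 12 11 1 5 6 6 14 20 22 25 22 24 23 25 23 18 17 16 19 16
215 rb 7 12 6 7 5 3 5 4 3 4 8 23 32 31 29 27 31 30 32 31 33 30 31 29 31 32 15 12 16 5 10 13 11 11 7 4 11 26 28 28 28 27 27 26 24 25 29 30 29 29
216 rb 6 8 6 5 6 5 5 5 3 4 12 26 32 30 28 32 32 28 29 31 31 31 32 27 28 31 16 13 18 24 25 24 25 25 10 4 12 28 29 31 33 31 30 30 30 31 30 27 30 31
V   89 73 70 73 72 68 81 105 110 107 73 54 55 52 54 53 56 51 54 53 56 52 53 53 55 52 39 36 44 65 59 72 106 94 55 51 51 62 63 62 63 63 63 63 63 67 67 67 66 66
clock: 10.75
position: [520.8, -120.3, 44.5]
ee_rot: [1.0, 0.023, 0.001, 0.0]
contact_force: [-2.7, -1.5, 8.9]
gripper_width: 34.5
grasp_force: 11.9
208 rb 5 6 6 6 6 5 4 5 5 11 22 34 33 33 30 33 36 23 15 13 18 16 18 23 21 12 7 7 20 33 31 32 30 33 32 29 32 30 31 29 33 30 33 31 32 29 31 30 31 31
209 rb 8 7 6 4 4 9 10 5 4 4 15 30 33 31 32 32 32 23 13 13 8 8 10 10 9 6 3 6 15 21 20 22 22 22 22 21 23 23 24 21 24 23 21 23 23 20 17 17 18 17
215 rb 9 12 8 7 6 5 5 5 3 4 9 25 33 33 32 36 30 25 15 12 18 12 8 10 14 20 7 6 20 27 29 27 28 29 27 27 27 30 28 28 29 26 31 29 26 29 28 29 31 28
216 rb 6 7 5 3 7 5 6 3 4 3 13 26 30 32 32 31 32 24 14 14 20 22 19 22 20 24 9 6 21 29 28 26 30 30 30 29 27 29 28 29 29 29 27 32 29 31 27 34 30 30
V   91 72 71 74 73 69 84 106 112 106 74 54 55 55 55 53 53 49 37 34 56 97 75 60 64 70 49 48 55 62 64 62 62 64 61 63 62 62 64 62 61 64 63 63 65 67 66 67 69 68
[ 520.81194962 -120.35111012   44.53881235] [-2.03970751 -2.14711908  9.08375987] 34.240287184347466 11.93521723151207
```

The jaw advanced ~20 mm, leaving a gap of ~16 mm. Releasing now, then squeezing again carefully.

```bash
python3 -m pendant '[[0,-0.0022,0,0,0,0,0.040],[0,-0.0022,0,0,0,0,0.045],[0,-0.0022,0,0,0,0,0.050],[0,-0.0022,0,0,0,0,0.055],[0,-0.0022,0,0,0,0,0.060],[0,0,0,0,0,0,0.060],[0,0,0,0,0,0,0.060],[0,0,0,0,0,0,0.060]]'
python3 -m pendant '[[0,0.0022,0,0,0,0,0.055],[0,0.0022,0,0,0,0,0.050],[0,0.0022,0,0,0,0,0.045],[0,0.002,0,0,0,0,0.041],[0,0.0012,0,0,0,0,0.039],[0,0,0,0,0,0,0.039],[0,0,0,0,0,0,0.039]]'
python3 -c "
from gap import *
prof(arm.get_image('top'));s=arm.read_state();print(s['position'],s['contact_force'],s['gripper_width'],s['grasp_force'])"
```

```text
clock: 11.6
position: [519.6, -108.9, 42.7]
ee_rot: [1.0, 0.023, -0.0, 0.0]
contact_force: [-0.2, 0.5, -0.1]
gripper_width: 60.1
grasp_force: 0.0
clock: 12.3
position: [519.5, -118.1, 43.6]
ee_rot: [1.0, 0.023, -0.001, -0.0]
contact_force: [-4.1, 4.2, 8.1]
gripper_width: 38.8
grasp_force: 7.9
208 rb 6 7 7 7 7 5 6 4 6 12 25 16 16 18 24 24 16 19 18 12 7 13 29 30 31 29 30 31 32 30 33 31 29 31 32 32 35 32 33 31 33 33 37 27 18 10 17 18 15 17
209 rb 6 7 5 4 3 10 9 5 4 8 20 14 15 12 12 12 4 4 5 7 6 14 25 27 23 22 22 22 22 21 21 23 23 20 22 21 23 22 23 22 23 23 23 19 7 2 4 5 1 4
215 rb 9 13 7 4 7 4 4 5 4 5 11 16 15 15 14 17 16 14 13 14 8 14 24 27 26 26 24 27 27 26 29 26 27 28 30 28 27 27 29 28 25 29 25 28 27 28 27 29 29 29
216 rb 7 9 6 7 5 6 6 3 4 5 15 18 13 13 20 22 23 25 20 13 6 14 26 29 33 29 28 31 28 30 31 30 30 29 28 28 31 30 30 30 29 31 29 31 31 30 27 30 30 28
V   87 71 71 72 72 73 87 107 112 100 68 40 35 39 62 65 80 86 79 55 48 47 54 60 62 60 62 60 61 62 63 60 63 61 62 63 64 62 62 62 64 64 61 64 88 97 90 91 89 89
[ 519.49888258 -118.07589198   43.54910279] [-3.40998985  4.45943585  6.97568793] 38.74568985378113 7.8852911735884845
```

```bash
python3 -m pendant '[[0,0.0006,0,0,0,0,0.038],[0,0.0005,0,0,0,0,0.037],[0,0,0,0,0,0,0.037],[0,0,0,0,0,0,0.037]]'; python3 -m pendant '[[0,0.0006,0,0,0,0,0.0355],[0,0,0,0,0,0,0.0355],[0,0,0,0,0,0,0.0355]]'
python3 -c "
from gap import *
prof(arm.get_image('top'));s=arm.read_state();print(s['position'],s['contact_force'],s['gripper_width'],s['grasp_force'])"
```

```text
clock: 12.75
position: [519.5, -119.0, 43.6]
ee_rot: [1.0, 0.023, -0.001, -0.0]
contact_force: [-3.5, 6.5, 8.9]
gripper_width: 37.3
grasp_force: 8.1
clock: 13.05
position: [519.5, -119.8, 43.7]
ee_rot: [1.0, 0.023, -0.001, -0.0]
contact_force: [-3.9, 5.9, 8.6]
gripper_width: 35.8
grasp_force: 10.6
208 rb 5 8 6 7 5 5 5 6 13 24 23 15 13 26 23 22 18 16 8 7 18 30 31 32 30 31 31 27 28 30 31 32 34 32 34 31 32 30 30 31 32 35 27 20 12 16 14 15 17 12
209 rb 9 9 4 5 5 7 6 2 7 17 20 17 14 12 10 10 9 10 7 7 18 25 28 24 23 22 23 22 21 20 21 22 24 24 24 21 24 22 24 21 21 23 17 6 0 4 3 3 5 1
215 rb 16 16 8 4 8 4 5 4 4 7 12 13 12 11 12 14 12 18 11 7 17 24 25 23 26 26 22 27 27 29 23 23 27 27 28 27 26 29 29 30 29 27 27 26 25 26 28 30 25 30
216 rb 8 11 7 4 6 4 5 4 5 14 17 12 12 14 18 21 20 22 9 7 15 29 31 31 31 30 29 32 31 29 33 29 31 32 30 32 30 31 30 30 29 29 28 31 28 30 31 33 32 30
V   72 69 70 75 73 90 105 111 108 74 44 35 42 71 69 61 75 73 53 48 48 56 59 59 62 61 64 63 62 61 62 64 60 64 63 61 63 60 64 62 63 63 68 88 96 90 90 90 90 94
[ 519.49713666 -119.75594609   43.74736345] [-3.55542587  5.40417445  8.48571553] 35.772097455077876 10.627167373895645
```

```bash
python3 -m pendant '[[0,0.0006,0,0,0,0,0.0345],[0,0,0,0,0,0,0.0338],[0,0,0,0,0,0,0.0338],[0,0,0,0,0,0,0.0338]]'
python3 - <<'E'
from h import *
t=arm.get_image('top');d=arm.get_image('scene')
s=arm.read_state();print(s['position'],s['contact_force'],s['gripper_width'],s['grasp_force'])
cv2.imwrite('pics/f1.png',np.hstack([crop(t['image'],272,196,50,30,8),crop(d['image'],300,195,50,30,8)]))
E
```

```text
clock: 13.5
position: [519.5, -120.5, 43.9]
ee_rot: [1.0, 0.023, -0.001, -0.0]
contact_force: [-4.0, 4.9, 9.8]
gripper_width: 34.5
grasp_force: 14.5
[ 519.49314327 -120.53620062   43.8935321 ] [-4.05198742  4.54535821  8.65254358] 34.07790055393701 14.474713057279587
```

View pics/f1.png

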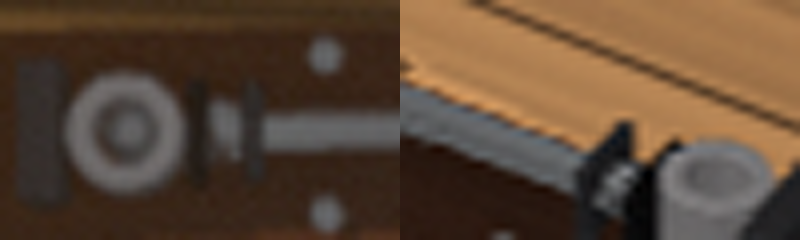

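Pad on the ferrule, fixed jaw just beyond it (top crop: ferrule (125,130), pad x≈198, plate x≈255). Next I measure the spring compression from the pad-to-plate spacing, after closing slightly more.

```bash
cat > comp.py <<'E'
from h import *
def cross(a,lvl,rising):
    for i in range(len(a)-1):
        if (a[i]<lvl<=a[i+1]) if rising else (a[i]>=lvl>a[i+1]): return i+(lvl-a[i])/(a[i+1]-a[i])
ims=[arm.get_image('top')['image'].astype(float) for _ in range(3)]
im=np.mean(ims,0)
for v in (206,207,217,218):
    a=im[v,285:335,0]-im[v,285:335,2];print(v,a[5:26].round().astype(int))
    j=max(range(15,45),key=lambda k:a[k+1]-a[k-1]) if 0 else None
s=arm.read_state();print(s['clock'],s['gripper_width'],s['grasp_force'],s['contact_force'])
E
python3 comp.py; python3 -m pendant '[[0,0.0003,0,0,0,0,0.0332],[0,0,0,0,0,0,0.0332],[0,0,0,0,0,0,0.0332]]';python3 comp.py
```

```text
206 [ 5 12 21 31 33 24 15 19 31 33 34 32 24 19 22 30 32 32 33 34 34]
207 [ 4  6 11 20 28 22 15 15 31 30 30 31 16  7 13 28 32 34 30 30 31]
217 [ 4  5  4  8 21 20 13 14 28 28 30 28 20  7  9 25 30 29 29 31 30]
218 [ 5  5  8 20 28 25 15 17 26 30 30 31 25 16 17 26 30 30 29 28 29]
13.75 34.215078572882994 14.474874883890152 [-3.82480762  4.45498279  9.99359805]
clock: 14.05
position: [519.5, -120.7, 43.9]
ee_rot: [1.0, 0.023, -0.001, -0.0]
contact_force: [-5.2, 4.8, 10.4]
gripper_width: 33.5
grasp_force: 20.3
206 [ 5 12 22 30 34 26 16 20 30 34 31 33 18 14 23 30 32 34 34 34 33]
207 [ 4  6 10 20 31 21 14 16 30 31 31 31 14  7 18 28 33 31 31 31 32]
217 [ 4  5  5 10 22 20 13 14 29 30 30 28 16  7 12 27 33 30 29 31 30]
218 [ 4  5  9 19 28 22 15 17 27 30 29 30 24 14 18 29 28 29 29 28 30]
14.2 33.96484351180279 20.31834214925766 [-3.4918661   5.64929654 11.49839664]
```

```bash
python3 -c "
from bench import arm
print(arm.job_done())"
```

```text
the job is handed in; nothing more can be done
None
```

I handed the job in at about 14 s: the wide ferrule is fully down on the pin and released, and after two pumps the trigger is held squeezed. The pad presses the ferrule at about 7–8 N, estimated from the images and a little under the 10 N asked; the cup, spatula and scoop were not touched.

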